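Start the shaker platform that carries the flask

TASK

Get the twin shaker running for the flask: first pull the blue travel-lock knob on its front all the way out, then turn the red handle in front of the platform on which the flask stands fully from off to on. Leave the other handle off, and leave the flask and the beaker standing where they are.

Things in the scene. Friction and masses are not known exactly. Their poses are not given: they have to be found in the camera images.
- shaker: fixed white twin shaker, 220 mm deep (x), 300 mm wide (y), grey deck 55 mm above the bench; origin under its centre at bench height. Its front (with the knob) is its -x side, its left is +y. Two black platforms at the rear of the deck, a red handle on a 70 mm square yellow plate in front of each, a blue travel-lock knob at the middle of the front face
- lock_knob (a joint): travel-lock knob, metres: 0 = pushed home (locked), 0.028 = fully out (released). Slides straight out along the shaker's -x. Sprung over centre: resists up to half way (about 6 N), then snaps out and stays
- lock_knob_grip (a point): middle of the knob's grip, on its axis; moves with the knob, axes as the shaker. The grip is a blue cylinder along x, 24 mm in diameter, 18 mm long (9 mm each way), with a 30 mm flange 6 mm thick at its free end and a 10 mm rod behind. With the knob home this point is 23 mm in front of the shaker's front face, 36 mm above the bench
- left_handle (a joint): the left platform's red isolator handle. Radians: 0 = off (bar along the shaker's y, white pointer to its left, at a red mark), 1.571 = on (a quarter turn clockwise from above: bar along the shaker's x, pointer to the platform behind, at a green mark). Upright axis through left_handle_grip. Sprung: resists to half way (about 0.12 N m), then snaps over and stays
- left_handle_grip (a point): grip point of the left handle, on its turning axis, at half height of the bar. The red bar is 68 mm long, 14 mm thick, 32 mm high (16 mm above and below this point), on a black hub 48 mm across whose top is 16 mm below this point. x axis across the bar, y axis along it to the white pointer line; turns with the handle
- right_handle (a joint): the right platform's red isolator handle. Radians: 0 = off (bar along the shaker's y, white pointer to its left, at a red mark), 1.571 = on (a quarter turn clockwise from above: bar along the shaker's x, pointer to the platform behind, at a green mark). Upright axis through right_handle_grip. Sprung: resists to half way (about 0.12 N m), then snaps over and stays
- right_handle_grip (a point): grip point of the right handle, on its turning axis, at half height of the bar. The red bar is 68 mm long, 14 mm thick, 32 mm high (16 mm above and below this point), on a black hub 48 mm across whose top is 16 mm below this point. x axis across the bar, y axis along it to the white pointer line; turns with the handle
- left_platform (a point): centre of the top of the left black rubber platform (100 x 100 mm, with an aluminium rim 4 mm high round it), 120 mm behind the left handle's axis
- right_platform (a point): centre of the top of the right black rubber platform (100 x 100 mm, with an aluminium rim 4 mm high round it), 120 mm behind the right handle's axis
- flask: loose conical glass flask with pink contents, 64 mm across the base, 102 mm high, origin under its centre; stands on one of the two platforms
- beaker: loose empty glass beaker, 45 mm across, 60 mm high, origin under its centre; stands on the other platform
Things that resemble listed ones, but are neither listed nor needed, are in the scene too. What is meant by the beaker is not orange or turquoise, and is the smaller of those in its own colour.

How it is judged:
On the way, in this order (a step that is already met when the one before it is completed fails the run):
1. the travel-lock knob is pulled all the way out, with both handles still off (value of joint lock_knob above 0.024 m and value of joint each of left_handle, right_handle below 0.15 rad), for 0.2 s.
2. the handle in front of the flask's platform is turned on, the other one off (((horizontal distance between flask and left_platform below 0.04 m and value of joint left_handle above 1.4 rad and value of joint right_handle below 0.15 rad) or (horizontal distance between flask and right_platform below 0.04 m and value of joint right_handle above 1.4 rad and value of joint left_handle below 0.15 rad))), for 0.2 s.
At the end, for the whole second after the job is handed in: the travel-lock knob is out by more than 24 of its 28 mm; the handle in front of the flask's platform is on (more than 1.4 rad) and the other off (less than 0.15 rad); flask and beaker stand upright (within 0.2 rad) within 20 mm of where they stood (value of joint lock_knob above 0.024 m and ((horizontal distance between flask and left_platform below 0.04 m and value of joint left_handle above 1.4 rad and value of joint right_handle below 0.15 rad) or (horizontal distance between flask and right_platform below 0.04 m and value of joint right_handle above 1.4 rad and value of joint left_handle below 0.15 rad)) and distance of each of flask, beaker from where it was at the start of the episode below 0.02 m and angle between each of flask, beaker's own z axis and vertical below 0.2 rad); the robot touches nothing.
It fails at once if the flask or the beaker is shifted by more than 20 mm or tipped (not (distance of each of flask, beaker from where it was at the start of the episode below 0.02 m and angle between each of flask, beaker's own z axis and vertical below 0.2 rad)).
It also fails if it takes over 48 s, if anything falls off the work surface, if the arm or the gripper's body presses on something with over 40 N, if the wrist force passes 120 N, or if a joint passes its speed limit or range.

ROBOT

A 7-joint arm with a two-finger parallel gripper is mounted at the origin on a cart in front of the work surface, level with it; the furniture and walls round the work are solid. World frame = base frame: x ahead of the robot, y to its left, z up, the work surface at z = 0. Lengths are in m, angles in rad, forces in N, time in s.
With the tool pointing down it reaches from about 0.4 to 0.875 m from the base axis. Payload 6.5 kg.
Tool frame: the origin (TCP) lies at the centre of the arm's flange, where the gripper is bolted on; the fingertips stand 173 mm ahead of it and the grasp point (between the pads) lies 155 mm ahead of it; z points along the fingers, y is the direction in which the jaws open and shut (so a half turn about z gives the same grasp; the last joint's range is limited). The gripper opens to 85 mm and grips with 20 to 120 N. Pads are 22 mm wide; open, the fingers measure 114 mm over their backs; the gripper's body (76 mm by 85 mm) begins 54 mm behind the grasp point. The pads swing forward as they close: fully open they stand 13 mm farther back than shut.
Start: joints at [-1.278, 0.536, -0.004, 1.538, 0.003, 1.067, -0.071], TCP at [0.228, 0.609, 0.405] pointing down, gripper open.
Joint ranges: [-2.7, 2.7], [-0.37, 2.16], [-1.27, 1.26], [0.24, 2.4], [-1.31, 4.45], [0.19, 1.91], [-2.76, 2.76]. Speed limits (rad/s): [2.39, 2.39, 3.14, 3.14, 3.14, 3.14, 3.14].

INTERFACE

Orientations are given as [roll, pitch, yaw] about the fixed x, y, z axes, in that order (R = Rz(yaw) Ry(pitch) Rx(roll)).
In Python, from bench import env, capture, masks_of gives the robot as it stands. The module is installed in compiled form; this text tells all that it offers.
- The arm moves only by the tool jog_arm, never from a script. Its argument "deltas" is a list of rows, each an object of numbers: "claw": the opening, from -1 (shut) to 1 (fully open); "x", "y", "z": the shift along the world's x, y, z in mm; "yaw": the turn about the world's z in degrees. In form: [{"claw": .., "x": .., "y": .., "z": .., "yaw": ..}, ...]. A call has 1 to 12 rows; each row shifts and turns the commanded pose from where the row before left it; what a row does not reach is not made up. A row lasts 1/8 s, in which the tool goes at most 62.5 mm and 10.7 degrees, less where a joint would pass 70% of its speed; a pose out of reach is approached as far as the arm can. A call is refused whole if a number of a shift passes 62.5 or a number of a turn 10.7, either way. A call with a gripper value outside its range is refused whole. The fingers move at their own pace and stop on an object; "squeeze" is the grip in N (left out, the last holds). Time passes only in rows, so rows that do not move let the fingers close. It gives the time, the measured TCP pose, the force and the opening at its end, in the units of the state.
- env.observe(): the state, without advancing time (a new reading comes with each control period).
- capture(name): name is "scene" or "side" or "wrist"; returns a dict with "image" (400x640x3 uint8, red, green, blue), "depth" (400x640 float32, m along the optical axis (not along the pixel's ray), 0 where there is no reading), "fx", "fy", "cx", "cy" (pixels), "R" (3x3) and "t" (3): a world point X has camera coordinates R X + t; the wrist camera has in their place "hand_eye" (4x4, takes a point from camera to tool coordinates, whose origin is the TCP and whose axes are the flange's). Camera axes: x right, y down, z forward; pixel columns grow to the right and rows downward; lengths in m; the calibration is good to about 2 mm. A picture is of the moment at which its call begins: read the wrist's pose just before it.
- env.hand_in(): hands the job in, once; it reports no verdict.
Trained networks look in a picture, given as the dict that the camera call returned (one of the last four; its "shot" number tells which), for a name from the list of things; names that differ only in an ending like _2 or _b are one class to them, and where a whole thing is asked for, a point or a joint stands for the part that bears it (a point fixed in the world has none). Each returns a list of dicts, best first, with "confidence" (0 to 1); they miss things now and then, are a little off and sometimes report something else, mostly with a low value. They report only what shows in the picture. A call takes as long as a camera call. They do not tell look-alikes from the thing itself.
- masks_of(picture, query): "region" (400x640 bool, what is visible of it) and "box" ([left, top, right, bottom] in pixels, round what is visible of it).
The state is a dict: "clock": time; "joint_pos": joint angles; "joint_vel": joint speeds; "tau": joint torques, N m; "tcp_pos": TCP position; "eef_rot": TCP orientation; "ft_force": force on the tool from outside, world axes, zero at the start; "ft_torque": the same for the moment, N m; "width": finger opening in m.
Only numpy, scipy, OpenCV 4.12 (cv2) and the standard library are available. Lean on these libraries where they do the work, as an engineer would, in place of code of your own. Each camera call takes 0.05 s, during which the arm holds its last target. There are 200 camera calls.

## Working session

There is one attempt and no reset: what is moved stays moved. The work goes in short steps, Python scripts to look and compute and a tool call to move; the robot and the scene stay as the last step left them, time stands still between calls to the robot, and variables do not carry over. Pictures are saved under pics/ and viewed, about 8 in all and at most 12, crops included, and the job is handed in when it is done.

Besides the shell and the picture viewer there is one more tool, called after "Emit:" as name(argument=value, ...), one argument or row to a line, values as JSON. jog_arm: Moves the arm, as the interface text tells. Its arguments: {"type":"object","properties":{"deltas":{"type":"array","items":{"type":"object","properties":{"claw":{"type":"number"},"x":{"type":"number"},"y":{"type":"number"},"z":{"type":"number"},"yaw":{"type":"number"}}}},"squeeze":{"type":"number"}},"required":["deltas"]}

```bash
mkdir -p pics; cat > h.py <<'E'
import numpy as np, cv2
from bench import env, capture, masks_of
def pts(c,m=None):
    d=c["depth"]; v,u=np.nonzero((d>0)&(m if m is not None else True)); z=d[v,u]
    P=np.stack([(u-c["cx"])/c["fx"]*z,(v-c["cy"])/c["fy"]*z,z],1)
    return (P-c["t"])@c["R"]
def save(c,n): cv2.imwrite("pics/"+n,c["image"][:,:,::-1])
E
python3 - <<'E'
from h import *
print(env.observe()["tcp_pos"],env.observe()["eef_rot"])
for n in("scene","side"):
    c=capture(n); save(c,n+"1.png")
    for q in["shaker","lock_knob","left_handle","right_handle","flask","beaker"]:
        for r in masks_of(c,q)[:4]:
            P=pts(c,r["region"]); print(n,q,round(r["confidence"],2),r["box"],np.round(np.median(P,0),3) if len(P) else "", np.round(np.percentile(P,[2,98],axis=0),3).tolist() if len(P) else "")
E
```

```text
[0.2281331  0.60828803 0.40381593] [-3.13986220e+00  1.54302468e-04  2.78285762e+00]
scene shaker 0.46 [319.0, 189.8, 345.5, 224.7] [0.538 0.073 0.092] [[0.523, 0.046, 0.07], [0.562, 0.109, 0.109]]
scene lock_knob 0.79 [303.9, 253.5, 321.3, 270.5] [0.461 0.006 0.043] [[0.449, -0.001, 0.0], [0.482, 0.025, 0.051]]
scene left_handle 0.83 [320.4, 189.1, 345.2, 222.5] [0.539 0.075 0.09 ] [[0.522, 0.046, 0.055], [0.58, 0.131, 0.109]]
scene left_handle 0.48 [299.8, 254.6, 319.2, 274.4] [0.461 0.007 0.043] [[0.449, -0.001, -0.0], [0.482, 0.045, 0.051]]
scene left_handle 0.32 [299.7, 185.0, 464.6, 329.4] [ 0.566 -0.059  0.056] [[0.47, -0.166, 0.017], [0.696, 0.126, 0.106]]
scene right_handle 0.74 [351.5, 243.1, 376.0, 282.5] [ 0.514 -0.083  0.092] [[0.499, -0.112, 0.071], [0.541, -0.05, 0.109]]
scene flask 0.97 [370.8, 157.0, 400.6, 212.5] [0.658 0.052 0.104] [[0.637, 0.033, 0.065], [0.684, 0.078, 0.162]]
scene beaker 0.96 [312.4, 150.1, 332.7, 190.6] [0.614 0.229 0.055] [[0.59, 0.216, 0.01], [0.643, 0.271, 0.079]]
scene beaker 0.95 [282.9, 287.0, 316.6, 341.6] [ 0.396 -0.09   0.048] [[0.368,
[... 610 characters left out ...]
0.109]]
side right_handle 0.76 [342.4, 167.6, 363.8, 184.8] [ 0.514 -0.064  0.089] [[0.497, -0.106, 0.07], [0.54, -0.043, 0.109]]
side flask 0.81 [260.4, 154.1, 289.4, 204.6] [0.658 0.079 0.102] [[0.635, 0.054, 0.065], [0.682, 0.093, 0.163]]
side beaker 0.89 [396.0, 181.2, 419.7, 222.6] [ 0.391 -0.068  0.05 ] [[0.367, -0.119, 0.003], [0.418, -0.06, 0.08]]
side beaker 0.68 [292.0, 234.7, 316.4, 282.3] [0.529 0.241 0.041] [[0.512, 0.206, 0.004], [0.553, 0.249, 0.061]]
side beaker 0.64 [240.2, 219.9, 272.8, 279.3] [0.608 0.262 0.055] [[0.588, 0.216, 0.006], [0.641, 0.271, 0.08]]
side beaker 0.63 [304.3, 154.3, 322.3, 181.3] [ 0.629 -0.081  0.1  ] [[0.614, -0.119, 0.066], [0.651, -0.075, 0.122]]
```

```bash
python3 - <<'E'
import cv2,numpy as np
a=cv2.imread("pics/scene1.png")[120:360,200:520]; b=cv2.imread("pics/side1.png")[120:300,200:440]
cv2.imwrite("pics/a.png",cv2.resize(a,None,fx=2.5,fy=2.5,interpolation=cv2.INTER_CUBIC)); cv2.imwrite("pics/b.png",cv2.resize(b,None,fx=3,fy=3,interpolation=cv2.INTER_CUBIC))
E
```

```text
(no output)
```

View pics/a.png

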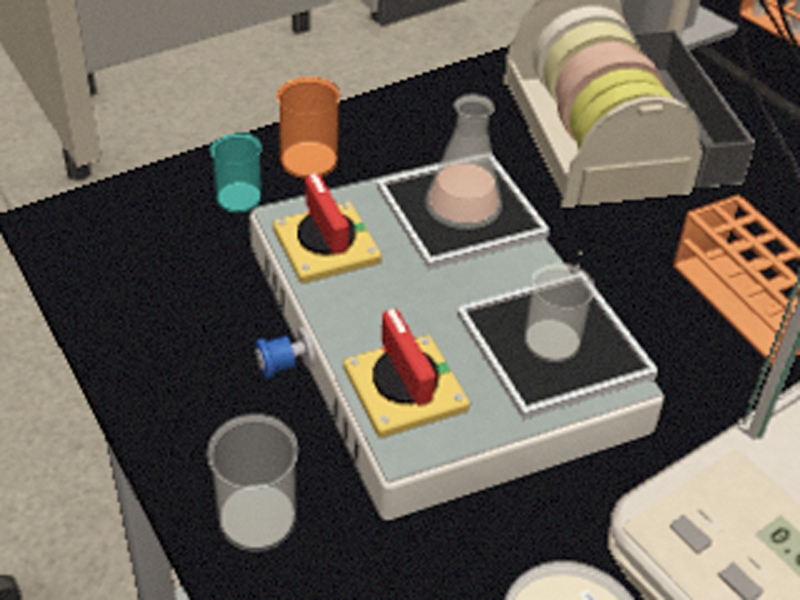

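View pics/b.png

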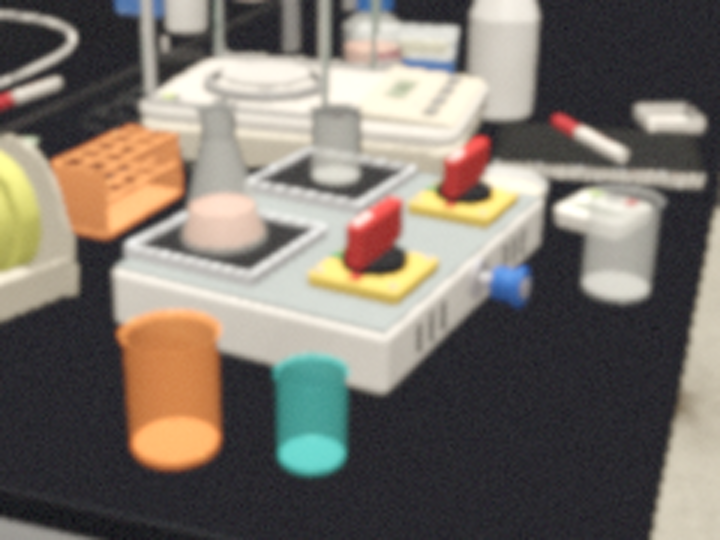

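The flask (scene crop ~465,200) is on the left platform, so the left handle (~330,215) is the one to turn. The target beaker is the small clear one on the right platform (~558,310). Look-alikes to avoid are the turquoise beaker (238,170), the orange one (308,125) and the larger clear one (253,480). The only blue knob is at (278,355), and the other red handle, at (410,355), stays off.

```bash
cat > m.py <<'E'
from h import *
def meas():
    A={"red":[],"blue":[],"yel":[],"deck":[]}
    for n in("scene","side"):
        c=capture(n); h=cv2.cvtColor(c["image"],cv2.COLOR_RGB2HSV).astype(int); H,S,V=h[...,0],h[...,1],h[...,2]
        for k,m in dict(red=((H<6)|(H>174))&(S>150)&(V>70),blue=(H>100)&(H<120)&(S>140)&(V>60),yel=(H>18)&(H<32)&(S>130)&(V>120)).items():
            P=pts(c,m); P=P[(P[:,0]>.4)&(P[:,0]<.65)&(abs(P[:,1])<.2)&(P[:,2]>.01)&(P[:,2]<.13)]; A[k].append(P)
            if k=="blue": print(n,k,len(P),np.round(np.percentile(P,[5,50,95],axis=0),3).tolist())
            else:
                for s in(1,-1):
                    Q=P[(P[:,1]*s>0.02)]
                    if k=="red": Q=Q[Q[:,2]>.085]
                    if len(Q)<10: continue
                    r=cv2.minAreaRect((Q[:,:2]*1000).astype(np.float32)); print(n,k,s,len(Q),np.round(r[0],1),np.round(r[1],1),round(r[2],1),"z",np.round(np.percentile(Q[:,2],[5,50,95]),3))
meas()
E
python3 m.py
```

```text
scene red 1 247 [543.5  77.9] [66.6 13.7] 81.0 z [0.087 0.104 0.108]
scene red -1 345 [519.6 -79.7] [65.9 13.9] 80.8 z [0.087 0.104 0.108]
scene blue 154 [[0.45, -0.001, 0.034], [0.46, 0.005, 0.046], [0.471, 0.018, 0.051]]
scene yel 1 428 [543.3  79. ] [72.1 68.5] 81.6 z [0.062 0.067 0.069]
scene yel -1 578 [519.4 -78.8] [69.6 68.5] 81.8 z [0.062 0.067 0.07 ]
side red 1 178 [539.6  87.4] [56.2 10.7] 77.0 z [0.086 0.097 0.108]
side red -1 136 [516.5 -76.4] [68.9 12. ] 81.9 z [0.086 0.098 0.109]
side blue 67 [[0.451, 0.014, 0.029], [0.46, 0.022, 0.04], [0.468, 0.027, 0.051]]
side yel 1 113 [541.1  90.6] [53.  65.3] 81.8 z [0.062 0.066 0.073]
side yel -1 73 [518.3 -59.1] [37.  63.9] 83.6 z [0.063 0.066 0.072]
```

Emit:
jog_arm(
  deltas=[
    {"x":20,"y":-55,"yaw":6},
    {"x":20,"y":-55,"yaw":6},
    {"x":20,"y":-55},
    {"x":20,"y":-55},
    {"x":20,"y":-55},
    {"x":20,"y":-55},
    {"x":20,"y":-55},
    {"x":20,"y":-55},
    {"x":20,"y":-50},
    {"x":20,"y":-50},
    {"x":20,"y":-50},
    {},
  ],
)

```text
validation failed for argument at $.de...
```

Emit:
jog_arm(
  deltas=[
    {"claw":1,"x":20,"y":-55,"z":0,"yaw":6},
    {"claw":1,"x":20,"y":-55,"z":0,"yaw":6},
    {"claw":1,"x":20,"y":-55,"z":0,"yaw":0},
    {"claw":1,"x":20,"y":-55,"z":0,"yaw":0},
    {"claw":1,"x":20,"y":-55,"z":0,"yaw":0},
    {"claw":1,"x":20,"y":-55,"z":0,"yaw":0},
    {"claw":1,"x":20,"y":-55,"z":0,"yaw":0},
    {"claw":1,"x":20,"y":-55,"z":0,"yaw":0},
    {"claw":1,"x":20,"y":-50,"z":0,"yaw":0},
    {"claw":1,"x":20,"y":-50,"z":0,"yaw":0},
    {"claw":1,"x":20,"y":-50,"z":0,"yaw":0},
    {"claw":1,"x":0,"y":0,"z":0,"yaw":0},
  ],
  squeeze=60,
)

```text
clock: 2.3
tcp_pos: [0.4491, 0.0148, 0.4051]
eef_rot: [-3.141, 0.002, 2.985]
ft_force: [-0.8, 0.6, -0.0]
width: 0.0856
```

```bash
cat >> h.py <<'E'
from scipy.spatial.transform import Rotation as Ro
def wrist():
    s=env.observe(); c=capture("wrist"); T=np.eye(4); T[:3,:3]=Ro.from_euler("xyz",s["eef_rot"]).as_matrix(); T[:3,3]=s["tcp_pos"]
    M=np.linalg.inv(T@np.array(c["hand_eye"])); c["R"]=M[:3,:3]; c["t"]=M[:3,3]; return c
E
python3 - <<'E'
from h import *
print(env.observe()["tcp_pos"],env.observe()["eef_rot"])
c=wrist(); save(c,"w1.png")
h=cv2.cvtColor(c["image"],cv2.COLOR_RGB2HSV).astype(int); H,S,V=h[...,0],h[...,1],h[...,2]
P=pts(c,(H>100)&(H<120)&(S>140)&(V>60)); P=P[(P[:,2]>.02)&(P[:,2]<.1)]
print(len(P),np.round(np.percentile(P,[2,50,98],axis=0),4).tolist()); Q=P[P[:,2]>.04]; print(cv2.minAreaRect((P[:,:2]*1000).astype(np.float32)))
u=np.array([.989,-.148]); v=np.array([.148,.989])
for z in(.04,.045,.048,.05): 
    Q=P[P[:,2]>z]; print(z,len(Q),np.percentile(Q[:,:2]@u,[1,99]).round(4),np.median(Q[:,:2]@v).round(4))
E
```

```text
[0.44913663 0.01480408 0.40507243] [-3.14058375e+00  1.65430283e-03  2.98485637e+00]
570 [[0.4476, -0.0, 0.0344], [0.4587, 0.0121, 0.0466], [0.4718, 0.0258, 0.051]]
((460.58160400390625, 11.966123580932617), (28.85199546813965, 23.822019577026367), 81.2557144165039)
0.04 517 [0.442  0.4653] 0.08
0.045 386 [0.442  0.4653] 0.08
0.048 153 [0.4422 0.4636] 0.0799
0.05 46 [0.4423 0.4518] 0.08
```

View pics/w1.png

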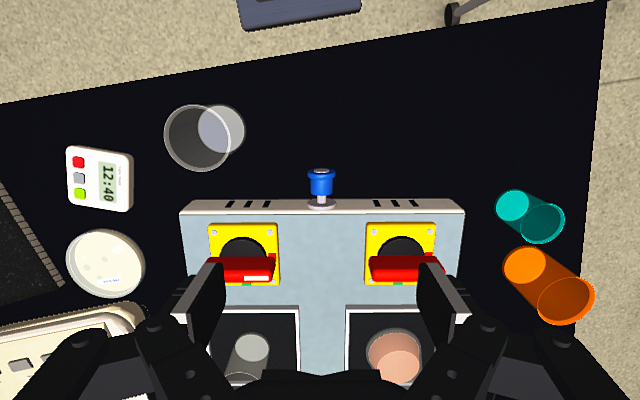

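The wrist view shows the blue knob at (320,182) centred on the front face. The gripper is square to the shaker. The red bars are at (243,270), which is the beaker side, and (405,270), which is the flask side.

Emit:
jog_arm(
  deltas=[
    {"claw":1,"x":17.5,"y":-3.5,"z":-40,"yaw":0.5},
    {"claw":1,"x":0,"y":0,"z":-50,"yaw":0},
    {"claw":1,"x":0,"y":0,"z":-50,"yaw":0},
    {"claw":1,"x":0,"y":0,"z":-40,"yaw":0},
    {"claw":1,"x":0,"y":0,"z":-20,"yaw":0},
    {"claw":1,"x":0,"y":0,"z":-14,"yaw":0},
    {"claw":1,"x":0,"y":0,"z":0,"yaw":0},
  ],
)

```text
clock: 3.22
tcp_pos: [0.4655, 0.0159, 0.1903]
eef_rot: [3.141, -0.001, 3.002]
ft_force: [-0.2, -0.3, 0.5]
width: 0.0855
```

Emit:
jog_arm(
  deltas=[
    {"claw":1,"x":1,"y":-4.5,"z":0,"yaw":-0.5},
    {"claw":-1,"x":0,"y":0,"z":0,"yaw":0},
    {"claw":-1,"x":0,"y":0,"z":0,"yaw":0},
    {"claw":-1,"x":0,"y":0,"z":0,"yaw":0},
    {"claw":-1,"x":0,"y":0,"z":0,"yaw":0},
    {"claw":-1,"x":0,"y":0,"z":0,"yaw":0},
    {"claw":-1,"x":0,"y":0,"z":0,"yaw":0},
    {"claw":-1,"x":0,"y":0,"z":0,"yaw":0},
  ],
  squeeze=50,
)

```text
clock: 4.22
tcp_pos: [0.467, 0.0118, 0.1911]
eef_rot: [3.14, 0.0, 2.993]
ft_force: [-1.3, 3.0, 6.1]
width: 0.0223
```

Emit:
jog_arm(
  deltas=[
    {"claw":-1,"x":-5,"y":0.75,"z":0,"yaw":0},
    {"claw":-1,"x":-5,"y":0.75,"z":0,"yaw":0},
    {"claw":-1,"x":-5,"y":0.75,"z":0,"yaw":0},
    {"claw":-1,"x":-5,"y":0.75,"z":0,"yaw":0},
    {"claw":-1,"x":-5,"y":0.75,"z":0,"yaw":0},
    {"claw":-1,"x":-4,"y":0.6,"z":0,"yaw":0},
    {"claw":-1,"x":0,"y":0,"z":0,"yaw":0},
    {"claw":-1,"x":0,"y":0,"z":0,"yaw":0},
  ],
)

```text
clock: 5.22
tcp_pos: [0.4388, 0.016, 0.1912]
eef_rot: [3.14, 0.003, 2.993]
ft_force: [3.0, 4.8, 3.1]
width: 0.0222
```

```bash
python3 m.py
```

```text
scene red 1 247 [543.5  79.1] [68.4 13.7] 82.1 z [0.087 0.103 0.108]
scene red -1 344 [519.5 -79.6] [65.6 13.5] 81.4 z [0.087 0.104 0.108]
scene blue 62 [[0.422, 0.003, 0.033], [0.425, 0.012, 0.046], [0.432, 0.027, 0.052]]
scene yel 1 342 [544.4  79.3] [73.4 67.4] 78.8 z [0.062 0.067 0.069]
scene yel -1 566 [519.1 -79. ] [69.8 68.2] 81.1 z [0.062 0.067 0.069]
side red 1 178 [539.1  87.3] [58.2 10.6] 76.5 z [0.086 0.098 0.108]
side red -1 138 [516.4 -76.2] [69.6 11.7] 81.4 z [0.086 0.098 0.109]
side blue 22 [[0.42, 0.013, 0.027], [0.424, 0.023, 0.049], [0.427, 0.031, 0.053]]
side yel 1 120 [540.9  89.5] [54.1 64.2] 80.8 z [0.062 0.066 0.072]
side yel -1 78 [516.9 -60.1] [38.9 61.9] 81.0 z [0.062 0.066 0.072]
```

Emit:
jog_arm(
  deltas=[
    {"claw":-1,"x":-2,"y":0.3,"z":0,"yaw":0},
    {"claw":-1,"x":0,"y":0,"z":0,"yaw":0},
    {"claw":-1,"x":0,"y":0,"z":0,"yaw":0},
    {"claw":1,"x":0,"y":0,"z":0,"yaw":0},
    {"claw":1,"x":0,"y":0,"z":0,"yaw":0},
    {"claw":1,"x":0,"y":0,"z":0,"yaw":0},
    {"claw":1,"x":0,"y":0,"z":0,"yaw":0},
    {"claw":1,"x":0,"y":0,"z":25,"yaw":0},
    {"claw":1,"x":0,"y":0,"z":50,"yaw":0},
    {"claw":1,"x":0,"y":0,"z":60,"yaw":0},
    {"claw":1,"x":0,"y":0,"z":60,"yaw":0},
    {"claw":1,"x":0,"y":0,"z":0,"yaw":0},
  ],
)

```text
clock: 6.82
tcp_pos: [0.437, 0.0152, 0.3897]
eef_rot: [3.138, 0.008, 2.992]
ft_force: [0.2, -0.6, -0.9]
width: 0.0855
```

Emit:
jog_arm(
  deltas=[
    {"claw":0.2,"x":11,"y":7,"z":0,"yaw":-10},
    {"claw":0.2,"x":11,"y":7,"z":0,"yaw":-10},
    {"claw":0.2,"x":11,"y":7,"z":0,"yaw":-10},
    {"claw":0.2,"x":11,"y":7,"z":0,"yaw":-10},
    {"claw":0.2,"x":11,"y":7,"z":0,"yaw":-10},
    {"claw":0.2,"x":11,"y":7,"z":0,"yaw":-10},
    {"claw":0.2,"x":11,"y":7,"z":0,"yaw":-10},
    {"claw":0.2,"x":11,"y":7,"z":0,"yaw":-10},
    {"claw":0.2,"x":11,"y":7,"z":0,"yaw":-10},
    {"claw":0.2,"x":0,"y":0,"z":0,"yaw":0},
    {"claw":0.2,"x":0,"y":0,"z":0,"yaw":0},
  ],
)

```text
clock: 8.2
tcp_pos: [0.5341, 0.0778, 0.3849]
eef_rot: [-3.14, 0.001, 1.424]
ft_force: [0.8, 0.9, -0.4]
width: 0.0513
```

```bash
python3 m.py; python3 - <<'E'
from h import *
c=wrist(); save(c,"w2.png")
h=cv2.cvtColor(c["image"],cv2.COLOR_RGB2HSV).astype(int); H,S,V=h[...,0],h[...,1],h[...,2]
P=pts(c,((H<6)|(H>174))&(S>150)&(V>70)); P=P[(P[:,2]>.1)&(P[:,2]<.115)&(P[:,1]>.03)&(P[:,1]<.13)]
print(len(P)); print(cv2.minAreaRect((P[:,:2]*1000).astype(np.float32)))
E
```

```text
scene red 1 252 [543.7  79.5] [69.  13.8] 81.7 z [0.087 0.103 0.108]
scene red -1 346 [519.6 -79.8] [65.7 13.8] 82.2 z [0.087 0.104 0.109]
scene blue 158 [[0.422, 0.004, 0.033], [0.432, 0.009, 0.045], [0.444, 0.022, 0.05]]
scene yel 1 445 [543.4  78.7] [70.  68.3] 81.2 z [0.062 0.067 0.069]
scene yel -1 573 [519.5 -78.8] [70.  68.2] 81.6 z [0.062 0.067 0.069]
side red 1 182 [539.1  87.1] [58.4 13. ] 73.5 z [0.086 0.098 0.108]
side red -1 134 [516.1 -76. ] [66.7 11.7] 81.2 z [0.087 0.099 0.109]
side blue 100 [[0.422, 0.013, 0.029], [0.433, 0.025, 0.042], [0.443, 0.03, 0.051]]
side yel 1 125 [541.7  91.6] [50.3 67.6] 83.6 z [0.062 0.066 0.073]
side yel -1 83 [517.3 -62.8] [44.7 63. ] 83.5 z [0.062 0.066 0.073]
1234
((542.8438720703125, 81.14085388183594), (66.63597869873047, 14.016280174255371), 81.2908706665039)
```

View pics/w2.png

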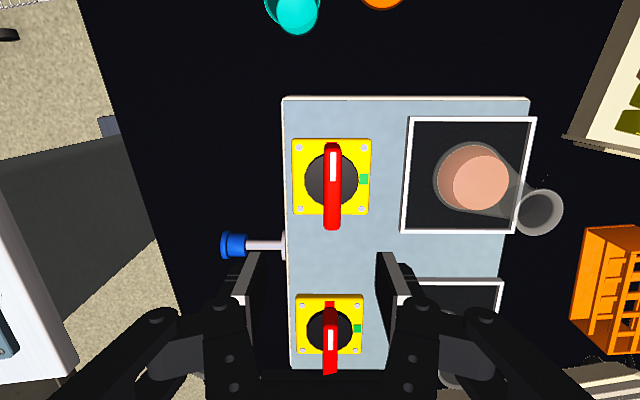

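The knob is out: its blue end is at (232,245) on a long rod, about 28 mm further out than before. The left bar is at (332,185) beside the flask at (472,178), and both handles are still off.

Emit:
jog_arm(
  deltas=[
    {"claw":0.2,"x":9,"y":2,"z":0,"yaw":0},
    {"claw":0.2,"x":0,"y":0,"z":-40,"yaw":0},
    {"claw":0.2,"x":0,"y":0,"z":-40,"yaw":0},
    {"claw":0.2,"x":0,"y":0,"z":-20,"yaw":0},
    {"claw":0.2,"x":0,"y":0,"z":0,"yaw":0},
  ],
)

```text
clock: 8.98
tcp_pos: [0.5436, 0.0802, 0.2845]
eef_rot: [-3.139, 0.001, 1.422]
ft_force: [0.6, -1.0, 0.4]
width: 0.0516
```

Emit:
jog_arm(
  deltas=[
    {"claw":0.2,"x":0,"y":0,"z":-20,"yaw":0},
    {"claw":0.2,"x":0,"y":0,"z":-12,"yaw":0},
    {"claw":0.2,"x":0,"y":0,"z":0,"yaw":0},
    {"claw":-1,"x":0,"y":0,"z":0,"yaw":0},
    {"claw":-1,"x":0,"y":0,"z":0,"yaw":0},
    {"claw":-1,"x":0,"y":0,"z":0,"yaw":0},
    {"claw":-1,"x":0,"y":0,"z":0,"yaw":0},
    {"claw":-1,"x":0,"y":0,"z":0,"yaw":0},
    {"claw":-1,"x":0,"y":0,"z":0,"yaw":0},
  ],
)

```text
clock: 10.1
tcp_pos: [0.5436, 0.0803, 0.2545]
eef_rot: [-3.141, -0.001, 1.421]
ft_force: [-3.4, -0.0, 6.4]
width: 0.0132
```

Emit:
jog_arm(
  deltas=[
    {"claw":-1,"x":0,"y":0,"z":0,"yaw":-6},
    {"claw":-1,"x":0,"y":0,"z":0,"yaw":-7},
    {"claw":-1,"x":0,"y":0,"z":0,"yaw":-8},
    {"claw":-1,"x":0,"y":0,"z":0,"yaw":-8},
    {"claw":-1,"x":0,"y":0,"z":0,"yaw":-8},
    {"claw":-1,"x":0,"y":0,"z":0,"yaw":-8},
    {"claw":-1,"x":0,"y":0,"z":0,"yaw":0},
  ],
)

```text
clock: 10.98
tcp_pos: [0.5433, 0.0806, 0.2545]
eef_rot: [-3.14, 0.001, 0.635]
ft_force: [-6.2, 0.8, 9.1]
width: 0.013
```

Emit:
jog_arm(
  deltas=[
    {"claw":-1,"x":0,"y":0,"z":0,"yaw":-8},
    {"claw":-1,"x":0,"y":0,"z":0,"yaw":-8},
    {"claw":-1,"x":0,"y":0,"z":0,"yaw":-8},
    {"claw":-1,"x":0,"y":0,"z":0,"yaw":-8},
    {"claw":-1,"x":0,"y":0,"z":0,"yaw":-8},
    {"claw":-1,"x":0,"y":0,"z":0,"yaw":-5},
    {"claw":-1,"x":0,"y":0,"z":0,"yaw":0},
    {"claw":-1,"x":0,"y":0,"z":0,"yaw":0},
    {"claw":-1,"x":0,"y":0,"z":0,"yaw":0},
  ],
)

```text
clock: 12.1
tcp_pos: [0.5431, 0.081, 0.2545]
eef_rot: [-3.139, 0.003, -0.149]
ft_force: [-6.8, 2.5, 12.0]
width: 0.0132
```

```bash
python3 m.py|grep red; python3 -c "
from h import *
print(env.observe())"
```

```text
scene red 1 198 [540.2  75.4] [40.6 56.2] 43.8 z [0.086 0.098 0.108]
scene red -1 343 [519.7 -79.8] [66.8 13.6] 81.5 z [0.087 0.104 0.108]
side red 1 161 [541.8  83.3] [13.4 63.5] 79.5 z [0.086 0.096 0.108]
side red -1 140 [516.2 -75.7] [69.4 11.9] 79.1 z [0.086 0.098 0.109]
{'clock': 12.2, 'joint_pos': array([-0.8419508 ,  0.76714637,  0.85696441,  1.94304008, -0.80596438,
        0.81924716, -1.24847963]), 'joint_vel': array([ 8.73783256e-04, -6.17019237e-04, -1.98344725e-03,  4.66290904e-04,
        5.85438961e-05,  5.18166178e-04, -1.39461133e-03]), 'tau': array([  1.96733527, -44.27541733,  15.33025146, -15.70235968,
        -0.22925036,  -2.06748895,   0.10800663]), 'tcp_pos': array([0.54311268, 0.0809254 , 0.25448758]), 'eef_rot': array([-3.13931053e+00,  2.67336788e-03, -1.48674517e-01]), 'ft_force': array([-7.27990024,  3.05635549, 10.23621621]), 'ft_torque': array([ 0.28910309,  1.30361317, -0.08508542]), 'width': 0.013346879747123265}
```

Emit:
jog_arm(
  deltas=[
    {"claw":-1,"x":0,"y":0,"z":0,"yaw":-1},
    {"claw":-1,"x":0,"y":0,"z":0,"yaw":0},
    {"claw":0.2,"x":0,"y":0,"z":0,"yaw":0},
    {"claw":0.2,"x":0,"y":0,"z":0,"yaw":0},
    {"claw":0.2,"x":0,"y":0,"z":0,"yaw":0},
    {"claw":0.2,"x":0,"y":0,"z":0,"yaw":0},
    {"claw":0.2,"x":0,"y":0,"z":30,"yaw":0},
    {"claw":0.2,"x":0,"y":0,"z":50,"yaw":0},
    {"claw":0.2,"x":0,"y":0,"z":50,"yaw":0},
    {"claw":0.2,"x":-30,"y":0,"z":30,"yaw":0},
    {"claw":0.2,"x":-30,"y":0,"z":0,"yaw":0},
    {"claw":0.2,"x":0,"y":0,"z":0,"yaw":0},
  ],
)

```text
clock: 13.7
tcp_pos: [0.4822, 0.0802, 0.4136]
eef_rot: [-3.14, 0.002, -0.167]
ft_force: [-0.1, 0.2, 0.1]
width: 0.0512
```

```bash
python3 m.py|egrep 'red|blue'; python3 - <<'E'
from h import *
c=capture("scene")
for q in("flask","beaker"):
  for r in masks_of(c,q)[:4]: print(q,r["box"],np.round(np.median(pts(c,r["region"]),0),3))
cv2.imwrite("pics/end.png",cv2.resize(c["image"][120:360,200:520,::-1],None,fx=2.5,fy=2.5))
print(env.observe()["ft_force"],env.observe()["tcp_pos"])
E
```

```text
scene red 1 368 [542.7  78.5] [15.2 65.3] 80.8 z [0.087 0.1   0.108]
scene red -1 342 [519.  -79.2] [68.  14.6] 84.5 z [0.087 0.104 0.108]
scene blue 153 [[0.422, 0.004, 0.033], [0.432, 0.009, 0.045], [0.443, 0.022, 0.051]]
side red 1 291 [541.8  86.4] [ 6.6 63.1] 81.5 z [0.086 0.096 0.107]
side red -1 134 [516.3 -75.7] [66.2 11.5] 80.5 z [0.086 0.099 0.109]
side blue 100 [[0.422, 0.012, 0.029], [0.433, 0.024, 0.042], [0.443, 0.03, 0.051]]
flask [371.3, 159.5, 401.6, 210.0] [0.657 0.052 0.104]
beaker [285.6, 171.0, 303.5, 207.7] [0.534 0.217 0.039]
beaker [315.0, 194.8, 349.5, 223.3] [0.54  0.074 0.09 ]
beaker [312.4, 149.7, 337.3, 192.5] [0.614 0.229 0.053]
beaker [408.7, 224.6, 438.6, 265.5] [ 0.633 -0.099  0.1  ]
[0.32184892 0.05460203 0.41765837] [0.48437975 0.08026209 0.41365523]
```

View pics/end.png

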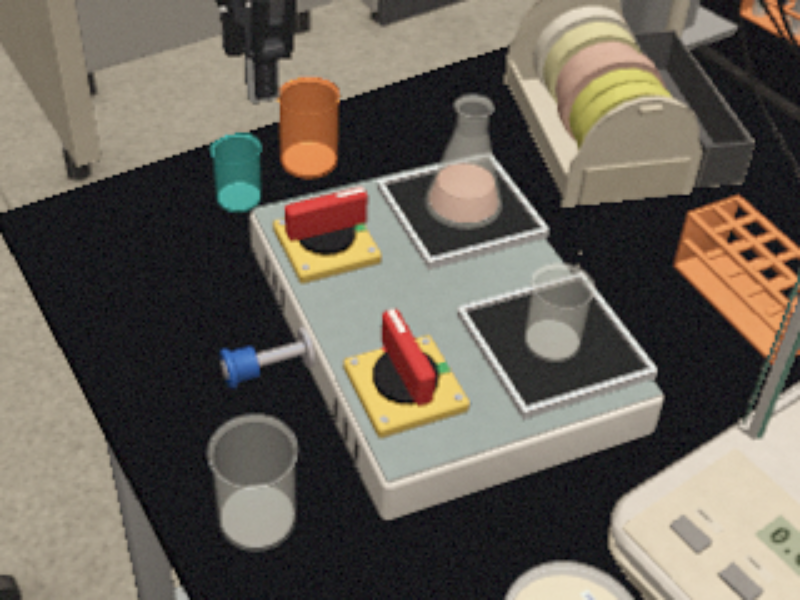

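The left bar (325,213) now points at the green mark, and the right bar (408,355) is still off. The knob (240,365) is out, the flask and beaker haven't moved, and the gripper is clear.

```bash
python3 -c "
from bench import env
print(env.hand_in())"
```

```text
the job is handed in; nothing more can be done
None
```

The shaker is set for the flask, and the job was handed in at about 14 s of the 48 s allowed; hand-in gives no verdict. I pulled the travel-lock knob out first, then turned the left handle on, because the flask stands on the left platform.

- **Knob:** the cameras put it about 28 mm further out than at the start, and it stayed out after release.
- **Left handle:** the last picture shows the bar along the shaker's x with its pointer at the green mark. The measured turn is about 90°.
- **Right handle:** it is still off. Its bar angle read 84.5° in one camera and 80.5° in the other, against 81–82° at the start, which is within the scatter of these readings.
- **Flask and beaker:** in the last scene picture the flask is within about 1 mm of where it started. The beaker is within about 1 mm too, and both stand upright.
- **Robot:** the gripper is lifted clear, with the wrist force near 0 N.

No check failed. In the final look the beaker detector labelled the turned red handle as a beaker and missed the larger clear beaker. The picture settled both.

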